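# Lock the last fastener on the movement's transit case

## Task

On the conservation bench, one of the three red wing fasteners on the metal strip of the grey transit case is still open: its wing stands higher and points across the strip, while the two locked ones lie along it. Press that open fastener down, turn it a quarter turn clockwise (seen from above) until it catches, then let go so that it springs up into its catch. Leave the other two locked.

Things in the scene. Friction and masses are not known exactly. Their poses are not given: they have to be found in the camera images.
- open_wing (a point): OPEN fastener on the aluminium strip of a fixed grey case (240x380x85 mm). Head: black flange, 56 mm diameter, 6 thick, with upright red wing on it, 46 long, 14 thick, 30 tall. Point: on the turning axis in the wing, 8 mm below its top, 22 above the flange's top, 43.5 above the strip (128.5 above the table) when up. Axes turn with the wing: x along its length, y across its thickness, z up.
- open_turn (a joint): Its turn, rad: about 0 open (wing across the row), grows clockwise from above, 1.57 locked, stop 1.70. A spring holds it up: 4 N starts it down, 8 N at the stop 11 mm down. Press wing or flange. It turns only when 8 mm or more down (else 0.15 rad of play). Let go within 0.25 rad of 1.57 it rises into a notch, locked, 4 mm under its starting height.
- locked1_wing (a point): One of two locked fasteners, same size and look, but its wing lies along the row and its head stands 4 mm lower; point and axes as for the open one. The three stand in one row, 110 mm apart; which place is open varies.
- locked2_wing (a point): The other locked fastener, as the first.

How it is judged:
By the outcome, as a careful person would: the job done as asked, in the order asked, and still so for the second after the job is handed in, with the robot touching nothing.
It also fails if it takes over 29 s, if anything falls off the work surface, if the arm or the gripper's body presses on something with over 40 N, if the wrist force passes 120 N, or if a joint passes its speed limit or range.

## Robot

A 7-joint arm with a two-finger parallel gripper is mounted at the origin on the work surface. World frame = base frame: x ahead of the robot, y to its left, z up, the work surface at z = 0. Lengths are in m, angles in degrees, forces in N, time in s.
With the tool pointing down it reaches from about 0.4 to 0.85 m from the base axis. Payload 6.9 kg.
Tool frame: the origin (TCP) lies at the very end of the fingers, on their centre line; the grasp point (between the pads) lies 19 mm behind it; z points along the fingers, y is the line along which they close (so a half turn about z gives the same grasp; the last joint's range is limited). The gripper opens to 85 mm and grips with 20 to 120 N. Pads are 22 mm wide; open, the fingers measure 114 mm over their backs; the gripper's body (76 mm by 85 mm) begins 54 mm behind the grasp point. The pads swing forward as they close: fully open they stand 13 mm farther back than shut.
Start: joints at [70.273, 29.078, -13.613, 85.955, 7.202, 65.827, -8.869], TCP at [0.272, -0.563, 0.231] pointing down, gripper open.
Joint ranges: [-176.47, 176.47], [-13.61, 117.27], [-81.72, 77.17], [0.22, 143.17], [-87.28, 267.28], [10, 112.55], [-165.47, 165.47]. Speed limits (degrees/s): [136.94, 136.94, 180, 180, 180, 180, 180].

## Interface

Orientations are given as [roll, pitch, yaw] about the fixed x, y, z axes, in that order (R = Rz(yaw) Ry(pitch) Rx(roll)).
In Python, from station import sense, cams, workorder gives the robot as it stands.
- The arm moves only by the tool step_arm, never from a script. Its arguments are lists of equal length, an entry for each row: "rot": the turn, a rotation vector about the tool's x, y, z in degrees, a list of three; "translation": the shift along the tool's x, y, z in mm, a list of three; "hand": the finger opening in mm, from 0 to 85.4. A call has 1 to 5 rows; each row is the pose to reach, as a shift and turn from the pose commanded when the call began, along the tool's axes at that moment; what a row does not reach only later rows make up. A row lasts 1/10 s, in which the tool goes at most 50 mm and 8.59 degrees, less where a joint would pass 70% of its speed; a pose out of reach is approached as far as the arm can. A call with a gripper value outside its range is refused whole. The fingers move at their own pace and stop on an object; "newtons" is the grip in N (left out, the last holds). Time passes only in rows, so rows that repeat a pose let the fingers close. It gives the time, the measured TCP pose, the force, the opening and the grip force at its end, in the units of the state.
- sense(): the state, without advancing time (a new reading comes with each control period).
- cams.camera(name): name is "scene" or "side" or "wrist"; returns the picture (400x640x3 uint8, red, green, blue); there is no depth.
- cams.camera_params(name): a dict with "vertical_fov" (degrees; the focal length in pixels is half the picture's height over the tangent of half this angle, whatever the lens; pixels are square), "cx", "cy" (the principal point, pixels), "k1" (the pictures are not rectified: a ray, as slopes to the right and down, at radius r is drawn at 1 + k1 r^2 times it, then the intrinsics apply), "world_to_cam" (4x4, takes a point from world to camera coordinates); the wrist camera has in their place "T_tool_cam" (4x4, takes a point from camera to tool coordinates, whose origin is the TCP and whose axes are the flange's). Camera axes: x right, y down, z forward; pixel columns grow to the right and rows downward; lengths in m; the calibration is good to about 2 mm. A picture is of the moment at which its call begins: read the wrist's pose just before it. camera_params takes no time and is no camera call.
- workorder.hand_in(): hands the job in; it is judged then, once.
The state is a dict: "clock": time; "q": joint angles; "qvel": joint speeds; "joint_torque": joint torques, N m; "position": TCP position; "tcp_rot": TCP orientation; "contact_force": force on the tool from outside, world axes, zero at the start; "torque": the same for the moment, N m; "opening": opening from 0.0 (shut) to 1.0 (fully open); "grip_force": force on a finger pad.
Only numpy, scipy, OpenCV 4.12 (cv2) and the standard library are available. Lean on these libraries where they do the work, as an engineer would, in place of code of your own. Each camera call takes 0.05 s, during which the arm holds its last target. There are 200 camera calls.

## Working session

There is one attempt and no reset: what is moved stays moved. The work goes in short steps, Python scripts to look and compute and a tool call to move; the robot and the scene stay as the last step left them, time stands still between calls to the robot, and variables do not carry over. Pictures are saved under pics/ and viewed, at most 10 in all, crops included, and the job is handed in when it is done.

Besides the shell and the picture viewer there is one more tool, called after ">>>" as name(argument=value, ...) on one line, values as JSON. step_arm: Moves the arm, as the interface text tells. Its arguments: {"type":"object","properties":{"rot":{"type":"array"},"translation":{"type":"array"},"hand":{"type":"array"},"newtons":{"type":"number"}},"required":["rot","translation","hand"]}

```bash
mkdir -p pics
cat > h.py <<'E'
import numpy as np, cv2
from station import sense, cams, workorder
from scipy.spatial.transform import Rotation as R
def ray(name,uv,st=None):
    p=cams.camera_params(name); f=200/np.tan(np.radians(p["vertical_fov"]/2))
    K=np.array([[f,0,p["cx"]],[0,f,p["cy"]],[0,0,1]])
    n=cv2.undistortPoints(np.array(uv,float).reshape(-1,1,2),K,np.array([p["k1"],0,0,0.]))[:,0]
    d=np.c_[n,np.ones(len(n))]
    if name=="wrist":
        T=np.array(p["T_tool_cam"]); W=np.eye(4); W[:3,:3]=R.from_euler('xyz',st["tcp_rot"],degrees=True).as_matrix(); W[:3,3]=st["position"]; C=W@T
    else: C=np.linalg.inv(np.array(p["world_to_cam"]))
    return C[:3,3], d@C[:3,:3].T
def plane(name,uv,z,st=None):
    o,d=ray(name,uv,st); return o+d*((z-o[2])/d[:,2])[:,None]
def red(img):
    h=cv2.cvtColor(img,cv2.COLOR_RGB2HSV)
    return (((h[...,0]<8)|(h[...,0]>172))&(h[...,1]>140)&(h[...,2]>60)).astype(np.uint8)
def blobs(m,amin=40):
    n,l,s,c=cv2.connectedComponentsWithStats(m)
    return [(c[i].round(1).tolist(),s[i].tolist()) for i in range(1,n) if s[i][4]>amin]
E
python3 - <<'E'
from h import *
s=sense();print(s)
ims=[]
for n in("scene","side","wrist"):
    im=cams.camera(n);cv2.imwrite(f"pics/{n}0.png",im[...,::-1]);print(n,blobs(red(im)))
    print(cams.camera_params(n))
E
```

```text
{'clock': 0.0, 'q': array([ 70.27346584,  29.12603009, -13.60781417,  86.00841478,
         7.20256134,  65.83056457,  -8.86805087]), 'qvel': array([ 0.02513557,  0.02841867,  0.09777526, -0.00612535,  0.02736712,
        0.02246417, -0.00412095]), 'joint_torque': array([ 9.89404107e-04, -6.20583057e+01, -2.18646996e+00, -2.49647409e+01,
        1.26313395e-02,  1.20128633e-02, -5.85602061e-05]), 'position': array([ 0.2714221 , -0.56240724,  0.23042534]), 'tcp_rot': array([-1.79893883e+02,  3.48858188e-03,  2.57725661e+01]), 'contact_force': array([-0.68004433, -0.08232841,  0.53802001]), 'torque': array([-0.02939315, -0.0344701 ,  0.0614814 ]), 'grip_force': 0.0, 'opening': 1.0038234337954914}
scene [([368.9, 177.6], [364, 163, 10, 30, 236]), ([303.9, 177.4], [291, 170, 27, 16, 409]), ([433.4, 181.2], [420, 173, 28, 17, 412])]
{'vertical_fov': 50.86165689934497, 'cx': 322.99867260936736, 'cy': 201.74212393475088, 'k1': -0.10176543947427778, 'world_to_cam': array([[-2.09330086e-01,  9.77844570e-01,  9.54677420e-04,
         5.82392606e-02],
       [ 7.49758980e-01,  1.61129715e-01, -
[... 504 characters left out ...]
1874935,  0.01901656,  0.48252026],
       [-0.40071534,  0.63606291, -0.65943248,  0.27220672],
       [ 0.32998444, -0.57124696, -0.75152324,  0.62230754],
       [ 0.        ,  0.        ,  0.        ,  1.        ]])}
wrist []
{'vertical_fov': 59.17166921405239, 'cx': 316.6795519577552, 'cy': 201.47954303537827, 'k1': 0.012979016545763182, 'T_tool_cam': array([[ 6.30578381e-04, -9.57772057e-01, -2.87527892e-01,
         7.37068375e-02],
       [ 9.99999767e-01,  6.79407451e-04, -7.00427296e-05,
        -6.29800378e-05],
       [ 2.62433561e-04, -2.87527781e-01,  9.57772262e-01,
        -1.42863374e-01],
       [ 0.00000000e+00,  0.00000000e+00,  0.00000000e+00,
         1.00000000e+00]])}
```

View pics/scene0.png

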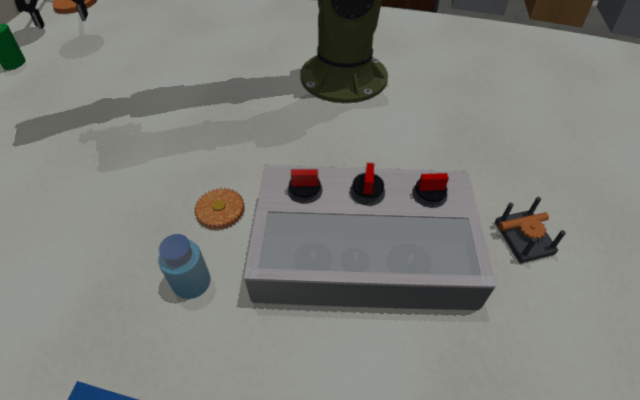

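View pics/side0.png

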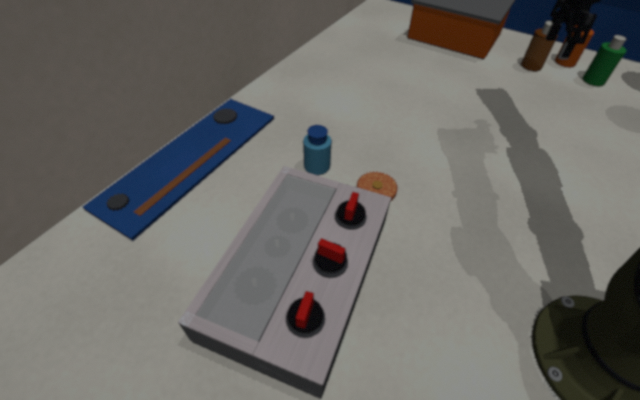

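The middle fastener is the open one: its wing is across the row at scene (369,178) and side (331,250). The locked ones are at scene (304,177) and (433,181). Next I triangulate them.

Run:
```python
from h import *
A=[[368.9,177.6],[303.9,177.4],[433.4,181.2]];B=[[331,250.2],[351,205.7],[303.9,309]]
for a,b in zip(A,B):
    o1,d1=ray("scene",[a]);o2,d2=ray("side",[b]);d1=d1[0];d2=d2[0]
    t=np.linalg.lstsq(np.c_[d1,-d2],o2-o1,rcond=None)[0];p=o1+t[0]*d1;q=o2+t[1]*d2
    print((p+q)/2*1000,np.linalg.norm(p-q)*1000)
# wing direction of open wing: top-face ends, by contour's minAreaRect at scene
for n in("scene","side"):
    im=cv2.imread(f"pics/{n}0.png")[...,::-1].copy();m=red(im)
    c,_=cv2.findContours(m,cv2.RETR_EXTERNAL,cv2.CHAIN_APPROX_NONE)
    for k in c:
        if len(k)>20: print(n,cv2.minAreaRect(k))
```

```text
[472.17357972 121.9990654  121.47890979] 2.7747099741382923
[491.60323474  13.62961417 117.2082121 ] 3.857654977583944
[454.36402786 231.46645644 118.45225955] 4.1367827314189185
scene ((433.5, 181.0), (16.0, 27.0), 90.0)
scene ((304.0, 177.5), (15.0, 26.0), 90.0)
scene ((368.998291015625, 177.52931213378906), (8.514693260192871, 29.361013412475586), 3.3664605617523193)
side ((303.6110534667969, 308.7155456542969), (11.276700973510742, 35.125396728515625), 17.744670867919922)
side ((330.7327880859375, 249.9569091796875), (27.83696746826172, 14.837629318237305), 23.198591232299805)
side ((350.7000427246094, 205.39999389648438), (9.17060375213623, 26.879358291625977), 18.43494987487793)
```

>>> step_arm(rot=[[0,0,-8.5],[0,0,-17],[0,0,-25.5],[0,0,-34],[0,0,-42.5]], translation=[[32,-36,0],[64,-71,0],[97,-107,0],[129,-142,0],[161,-178,0]], hand=[85,85,85,85,85])

```text
clock: 0.65
position: [0.3394, -0.3307, 0.2312]
tcp_rot: [-180.0, 0.0, 68.6]
contact_force: [1.3, 0.4, 1.1]
opening: 0.996
grip_force: 0.0
```

>>> step_arm(rot=[[0,0,-8.5],[0,0,-17],[0,0,-25.5],[0,0,-34],[0,0,-42.5]], translation=[[47,-4,0],[94,-9,0],[141,-13,0],[187,-18,0],[234,-22,0]], hand=[85,85,85,85,85])

```text
clock: 1.15
position: [0.4054, -0.1054, 0.2314]
tcp_rot: [-180.0, 0.0, 111.1]
contact_force: [0.7, 0.1, -0.1]
opening: 0.994
grip_force: 0.0
```

>>> step_arm(rot=[[0,0,-8.5],[0,0,-17],[0,0,-25.5],[0,0,-34],[0,0,-42.5]], translation=[[37,29,0],[75,57,0],[112,86,0],[150,115,0],[188,144,0]], hand=[85,85,85,85,85])

```text
clock: 1.65
position: [0.4738, 0.1213, 0.2313]
tcp_rot: [-180.0, 0.0, 153.6]
contact_force: [1.0, -0.7, -0.4]
opening: 0.997
grip_force: 0.0
```

>>> step_arm(rot=[[0,0,-8.5],[0,0,-17],[0,0,-25.5],[0,0,-34],[0,0,-36]], translation=[[0,0,0],[0,0,0],[0,0,0],[0,0,0],[0,0,0]], hand=[65,65,65,65,65])

```text
clock: 2.15
position: [0.4734, 0.1197, 0.231]
tcp_rot: [180.0, -0.0, -170.5]
contact_force: [-0.1, -0.0, 0.6]
opening: 0.76
grip_force: 0.0
```

Run:
```python
from h import *
s=sense();im=cams.camera("wrist");cv2.imwrite("pics/w1.png",im[...,::-1])
print(s['q'],s['position'],s['tcp_rot'])
m=red(im);c,_=cv2.findContours(m,cv2.RETR_EXTERNAL,cv2.CHAIN_APPROX_NONE)
for k in c:
    if len(k)>20:
        r=cv2.minAreaRect(k);print(r,cv2.contourArea(k))
        b=cv2.boxPoints(r);print((plane("wrist",b,.1365,s)*1000).round(1).tolist())
```

```text
[ 26.95884462  27.03740398 -65.39360205 105.54892427  27.06168148
  65.11546075  51.4855493 ] [0.47339788 0.11965028 0.23096089] [ 1.79979982e+02 -4.19591562e-02 -1.70538369e+02]
((172.79383850097656, 196.7892303466797), (25.849029541015625, 71.83367919921875), 86.8201675415039) 1474.5
[[481.2, -5.3, 136.5], [470.2, 43.3, 136.5], [488.8, 45.7, 136.5], [500.0, -3.9, 136.5]]
((471.1379699707031, 195.6551971435547), (28.40155601501465, 72.41566467285156), 85.2363510131836) 1649.5
[[446.3, 197.8, 136.5], [434.0, 245.4, 136.5], [453.4, 253.5, 136.5], [466.0, 204.8, 136.5]]
((322.53961181640625, 197.60397338867188), (20.696773529052734, 66.76699829101562), 5.7105937004089355) 1218.5
[[493.7, 117.7, 136.5], [445.1, 114.5, 136.5], [444.2, 128.6, 136.5], [492.8, 132.6, 136.5]]
```

View pics/w1.png

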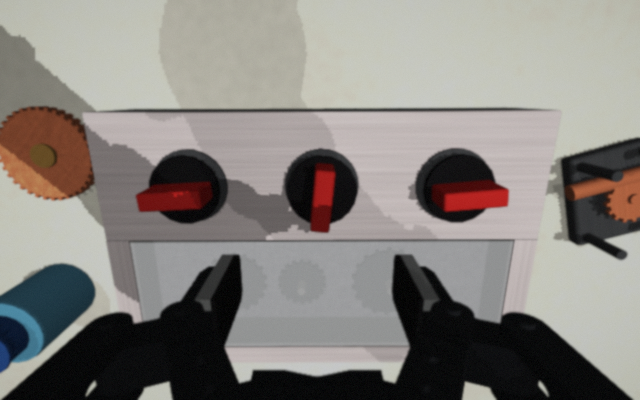

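The middle wing is at wrist (322,198), and its top face is not yet separated from its side faces. I rotate in the air to check the joint ranges, and enlarge the crop at the same time.

>>> step_arm(rot=[[0,0,8.5],[0,0,17],[0,0,25.5],[0,0,34],[0,0,42.5]], translation=[[0,0,0],[0,0,0],[0,0,0],[0,0,0],[0,0,0]], hand=[65,65,65,65,65])

```text
clock: 2.7
position: [0.4735, 0.1197, 0.2314]
tcp_rot: [180.0, 0.0, 146.2]
contact_force: [0.5, -0.1, 0.4]
opening: 0.762
grip_force: 0.0
```

>>> step_arm(rot=[[0,0,8.5],[0,0,17],[0,0,25.5],[0,0,34],[0,0,42.5]], translation=[[0,0,0],[0,0,0],[0,0,0],[0,0,0],[0,0,0]], hand=[65,65,65,65,65])

```text
clock: 3.2
position: [0.4735, 0.1198, 0.2315]
tcp_rot: [180.0, -0.0, 103.7]
contact_force: [-0.7, 0.6, -0.3]
opening: 0.761
grip_force: 0.0
```

Run:
```python
from h import *
s=sense();im=cams.camera("wrist")
print(s['q'],s['position'],s['tcp_rot'])
a=cv2.imread("pics/w1.png")[150:250,260:380];b=im[140:260,240:400,::-1]
a=cv2.resize(a,(480,400));b=cv2.resize(b,(310,232))
o=np.zeros((400,800,3),np.uint8);o[:,:480]=a;o[:232,485:795]=b
cv2.imwrite("pics/z1.png",o);cv2.imwrite("pics/w2.png",im[...,::-1])
```

```text
[ 13.06270449  20.10212591 -41.40658887 105.68026692  15.24897002
  59.84203372 -20.6732323 ] [0.47346245 0.11977341 0.23146664] [ 1.79972484e+02 -5.97098870e-04  1.03684554e+02]
```

View pics/z1.png

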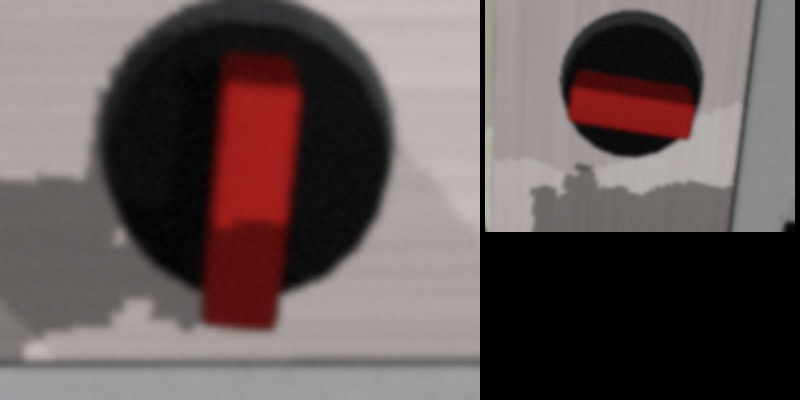

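The left crop shows the top face (partly in shadow) with zoom corners (221,80), (302,87), (274,328) and (204,322). The right crop has (572,87), (695,105), (690,139) and (569,121). I rotate back while casting these onto z = 0.1365.

Run:
```python
from h import *
s=sense()
S={'position':[0.47339788,0.11965028,0.23096089],'tcp_rot':[179.98,-.042,-170.538]}
a=np.array([[221,80],[302,87],[274,328],[204,322]])/4+[260,150]
b=(np.array([[572,87],[695,105],[690,139],[569,121]])-[485,0])/1.9375+[240,140]
for uv,st,l in((a,S,(0,3,1,2)),(b,s,(0,1,3,2))):
    p=plane("wrist",uv,.1365,st)*1000; print(p.round(1).tolist(),p.mean(0))
    for i,j in(l[:2],l[2:]):
        d=p[j]-p[i];print(np.hypot(*d[:2]),np.degrees(np.arctan2(d[1],d[0])))
```

```text
[[449.0, 115.1, 136.5], [447.9, 129.0, 136.5], [492.3, 132.0, 136.5], [493.3, 119.4, 136.5]] [470.64918583 123.86713863 136.5       ]
44.46334960296592 5.478957416086993
44.50851727675591 3.8559896188909435
[[449.3, 128.6, 136.5], [493.9, 132.2, 136.5], [495.4, 119.3, 136.5], [450.8, 115.9, 136.5]] [472.35589476 124.01474671 136.5       ]
44.82274268697149 4.63459133205082
44.777615100302235 4.359908907424123
```

>>> step_arm(rot=[[0,0,-8.5],[0,0,-17],[0,0,-25.5],[0,0,-34],[0,0,-42.5]], translation=[[0,0,0],[0,0,0],[0,0,0],[0,0,0],[0,0,0]], hand=[65,65,65,65,65])

```text
clock: 3.75
position: [0.4735, 0.1197, 0.2314]
tcp_rot: [180.0, 0.0, 147.1]
contact_force: [0.2, 0.2, -0.2]
opening: 0.764
grip_force: 0.0
```

>>> step_arm(rot=[[0,0,-8.5],[0,0,-17],[0,0,-25.5],[0,0,-34],[0,0,-37.5]], translation=[[1,1,10],[2,1,25],[3,2,40],[4,2.4,55],[4,2.4,70]], hand=[60,55,50,50,50])

```text
clock: 4.25
position: [0.4715, 0.124, 0.1607]
tcp_rot: [180.0, 0.0, -175.4]
contact_force: [0.2, -0.4, -0.0]
opening: 0.581
grip_force: 0.0
```

Run:
```python
from h import *
s=sense();print(s['position'],s['tcp_rot'],s['q'])
cv2.imwrite("pics/w3.png",cams.camera("wrist")[...,::-1])
```

```text
[0.47146202 0.12395301 0.16073188] [ 1.79980297e+02  7.70912936e-03 -1.75427983e+02] [ 21.99606046  30.65167416 -59.67914712 111.7314879   32.00693732
  56.08939064  41.56085058]
```

View pics/w3.png

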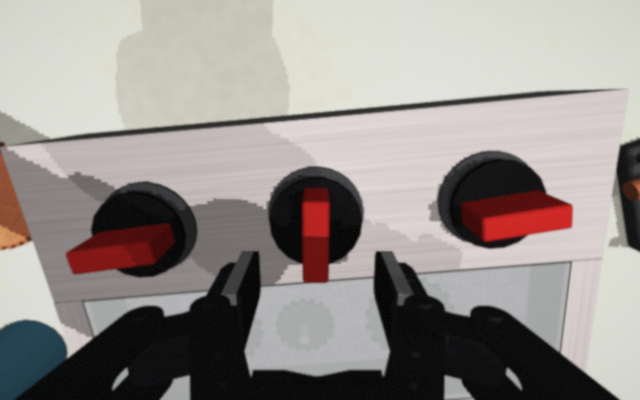

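The wing is vertical in the image at u≈316, centred between the fingertips (258 and 376). I descend and close.

>>> step_arm(rot=[[0,0,0],[0,0,0],[0,0,0],[0,0,0],[0,0,0]], translation=[[0,0,15],[0,0,30],[0,0,42],[0,0,47],[0,0,47]], hand=[50,50,45,40,30])

```text
clock: 4.8
position: [0.4713, 0.124, 0.114]
tcp_rot: [-180.0, -0.0, -175.7]
contact_force: [0.2, 0.3, 0.0]
opening: 0.353
grip_force: 0.0
```

>>> step_arm(rot=[[0,0,0],[0,0,0],[0,0,0],[0,0,0],[0,0,0]], translation=[[0,0,0],[0,0,0],[0,0,0],[0,0,0],[0,0,0]], hand=[20,10,5,5,5], newtons=50)

```text
clock: 5.3
position: [0.4718, 0.1237, 0.1146]
tcp_rot: [-180.0, 0.0, -175.8]
contact_force: [0.8, -3.6, 3.3]
opening: 0.154
grip_force: 52.7
```

Gripped at about 13 mm opening. Now I press.

>>> step_arm(rot=[[0,0,0],[0,0,0],[0,0,0],[0,0,0],[0,0,0]], translation=[[0,0,3],[0,0,6],[0,0,8.5],[0,0,10],[0,0,10]], hand=[5,5,5,5,5])

```text
clock: 5.8
position: [0.4718, 0.1237, 0.1042]
tcp_rot: [-180.0, 0.0, -175.7]
contact_force: [0.1, -4.2, 7.1]
opening: 0.149
grip_force: 53.2
```

>>> step_arm(rot=[[0,0,6],[0,0,12],[0,0,18],[0,0,24],[0,0,30]], translation=[[0,0,0],[0,0,0],[0,0,0],[0,0,0],[0,0,0]], hand=[5,5,5,5,5])

```text
clock: 6.3
position: [0.4719, 0.1235, 0.1044]
tcp_rot: [-180.0, 0.1, 154.0]
contact_force: [0.3, -5.0, 6.3]
opening: 0.152
grip_force: 53.2
```

>>> step_arm(rot=[[0,0,6],[0,0,12],[0,0,18],[0,0,24],[0,0,30]], translation=[[0,0,0.2],[0,0,0.4],[0,0,0.5],[0,0,0.5],[0,0,0.5]], hand=[5,5,5,5,5])

```text
clock: 6.8
position: [0.4719, 0.1234, 0.1041]
tcp_rot: [180.0, 0.1, 124.0]
contact_force: [0.2, -5.1, 10.1]
opening: 0.154
grip_force: 53.5
```

>>> step_arm(rot=[[0,0,6],[0,0,12],[0,0,18],[0,0,24],[0,0,26]], translation=[[0,0,0],[0,0,0],[0,0,0],[0,0,0],[0,0,0]], hand=[5,5,5,5,5])

```text
clock: 7.3
position: [0.4718, 0.1233, 0.1041]
tcp_rot: [180.0, 0.1, 98.0]
contact_force: [0.1, -6.1, 9.9]
opening: 0.15
grip_force: 53.5
```

Run:
```python
from h import *
s=sense();print(s)
cv2.imwrite("pics/w4.png",cams.camera("wrist")[...,::-1])
```

```text
{'clock': 7.3, 'q': array([  3.46101622,  27.99395678, -30.37613338, 115.91694861,
        21.17539404,  41.40419328, -32.07599195]), 'qvel': array([ -3.61693438,  -0.86124439,   5.01207625,  -0.06264386,
        -3.4140248 ,  -0.96608731, -12.81031318]), 'joint_torque': array([ -2.1985779 , -45.61530948,  -7.00845927, -16.17832124,
        -1.03567947,  -1.39777992,  -0.28247061]), 'position': array([0.47180822, 0.12325555, 0.10406646]), 'tcp_rot': array([1.79956963e+02, 8.27614164e-02, 9.80242353e+01]), 'contact_force': array([ 0.0657358 , -6.14024103,  9.92067318]), 'torque': array([-1.28781402, -0.01357156,  0.05532388]), 'grip_force': 53.5101181268692, 'opening': 0.1496515241435184}
```

View pics/w4.png

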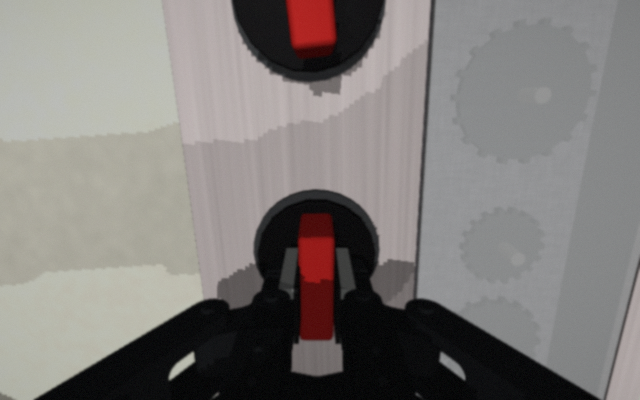

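The wing (316,275) now lies along the row, in line with the neighbouring locked one (313,25). I let go.

>>> step_arm(rot=[[0,0,0],[0,0,0],[0,0,0],[0,0,0],[0,0,0]], translation=[[0,0,0],[0,0,0],[0,0,0],[0,0,0],[0,0,0]], hand=[50,50,50,50,50])

```text
clock: 7.85
position: [0.4714, 0.1242, 0.1036]
tcp_rot: [-180.0, -0.0, 98.3]
contact_force: [0.4, -0.0, 0.3]
opening: 0.585
grip_force: 0.0
```

>>> step_arm(rot=[[0,0,0],[0,0,0],[0,0,0],[0,0,0],[0,0,0]], translation=[[0,0,-10],[0,0,-30],[0,0,-60],[0,0,-90],[0,0,-125]], hand=[50,50,50,50,50])

```text
clock: 8.35
position: [0.4709, 0.1241, 0.2303]
tcp_rot: [-180.0, -0.0, 98.3]
contact_force: [0.9, 0.7, -0.1]
opening: 0.58
grip_force: 0.0
```

>>> step_arm(rot=[[0,0,0],[0,0,0],[0,0,0],[0,0,0],[0,0,0]], translation=[[0,-40,0],[0,-80,0],[0,-80,0],[0,-80,0],[0,-80,0]], hand=[50,50,50,50,50])

```text
clock: 8.85
position: [0.3934, 0.1128, 0.2294]
tcp_rot: [179.9, -0.0, 98.3]
contact_force: [-0.2, 0.0, -0.1]
opening: 0.587
grip_force: 0.0
```

Run:
```python
from h import *
s=sense();print(s['position'],s['contact_force'])
ims=[cams.camera(n) for n in("wrist","side","scene")]
for n,i in zip("ab",ims[1:]): print(blobs(red(i)))
o=np.vstack([np.hstack([ims[1][150:350,200:500],ims[2][100:300,200:500]]),np.hstack([cv2.resize(ims[0],(480,300)),np.zeros((300,120,3),np.uint8)])])
cv2.imwrite("pics/end.png",o[...,::-1])
```

```text
[0.39335377 0.11275149 0.22938219] [-0.15504944  0.03437699 -0.08055382]
[([350.3, 207.8], [345, 198, 13, 22, 180]), ([329.9, 252.1], [322, 237, 18, 31, 312]), ([303.8, 309.8], [295, 292, 18, 36, 387])]
[([303.8, 177.4], [291, 170, 27, 16, 417]), ([368.7, 179.0], [356, 171, 27, 17, 421]), ([433.4, 181.2], [420, 173, 28, 17, 411])]
```

View pics/end.png

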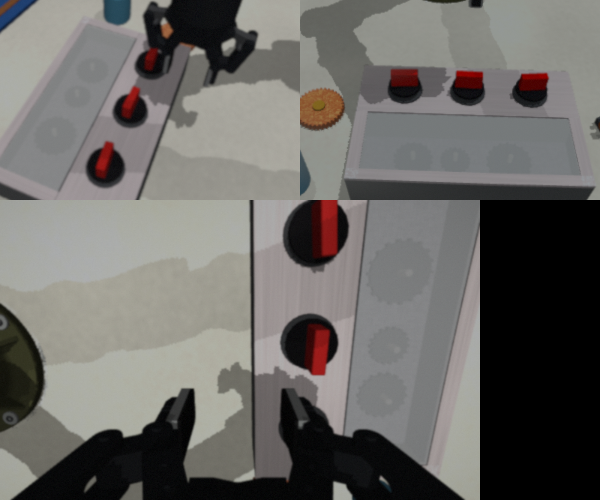

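All three wings lie along the row. In the scene view the middle one (368.7,179.0) is level with the midpoint of its neighbours (368.6,179.3), so it is at locked height and not still pressed down. I hand in.

```bash
python3 -c "
from h import *
print(workorder.hand_in())"
```

```text
the job is handed in; nothing more can be done
None
```

I pressed the open middle fastener down, turned it a quarter turn clockwise and released it; it sits along the row at locked height, the other two look unmoved, and I handed the job in with the clock at about 9 s and the robot touching nothing.

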